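# Pin back the belt tensioner of the herb grinder

### The arm

A 7-joint arm with a two-finger parallel gripper is mounted at the origin on the work surface. World frame = base frame: x ahead of the robot, y to its left, z up, the work surface at z = 0. Lengths are in m, angles in degrees, forces in N, time in s.
With the tool pointing down it reaches from about 0.425 to 0.875 m from the base axis. Payload 4.7 kg.
Tool frame: the origin (TCP) lies on the centre line of the jaws, within the pads' length; the fingertips stand 11 mm ahead of it and the grasp point (between the pads) lies 8 mm behind it (finger_overhang is the x of the fingertips in the tool frame, in m); x points along the fingers, z is the direction in which the jaws open and shut, and the axes are right-handed (so a half turn about x gives the same grasp; the last joint's range is limited). The gripper opens to 87 mm and grips with 3 to 60 N. Pads are 19 mm wide; open, the fingers measure 117 mm over their backs; the gripper's body (75 mm by 190 mm) begins 51 mm behind the grasp point.
Start: joints at [0.808, 18.392, -4.016, 83.108, 1.295, 78.541, -3.26], TCP at [0.65, -0, 0.234] pointing down, gripper open.
Joint ranges: [-163.93, 163.93], [-17.29, 119.83], [-79.2, 71.16], [3.27, 140.29], [-89.18, 269.18], [5.43, 117.66], [-154.24, 154.24]. Speed limits (degrees/s): [147.25, 147.25, 180, 180, 180, 180, 180].

### API

Orientations are given as [roll, pitch, yaw] about the fixed x, y, z axes, in that order (R = Rz(yaw) Ry(pitch) Rx(roll)).
In Python, from cell import get_obs, read_camera, sign_off, cut_out, finger_overhang gives the robot as it stands.
- The arm moves only by the tool servo_tool, never from a script. Its argument "rows" is one flat list of numbers, 5 for each row, row after row: the shift along the world's x, y, z in mm, then the turn about the world's z in degrees, then the closure, from 0 (fully open) to 1 (shut). A call has 1 to 10 rows; each row is the pose to reach, as a shift and turn from the pose commanded when the call began; what a row does not reach only later rows make up. A row lasts 1/12 s, in which the tool goes at most 41.7 mm and 7.16 degrees, less where a joint would pass 70% of its speed; a pose out of reach is approached as far as the arm can. A call with a gripper value outside its range is refused whole. The fingers move at their own pace and stop on an object; "force" is the grip in N (left out, the last holds). Time passes only in rows, so rows that repeat a pose let the fingers close. It gives the time, the measured TCP pose, the force and the opening at its end, in the units of the state.
- get_obs(): the state, without advancing time (a new reading comes with each control period).
- read_camera(name): name is "scene" or "side" or "wrist"; returns a dict with "frame" (400x640x3 uint8, blue, green, red), "range_z" (400x640 float32, m along the optical axis (not along the pixel's ray), 0 where there is no reading), "intrinsics" (3x3 intrinsics, pixels), "k1" (the pictures are not rectified: a ray, as slopes to the right and down, at radius r is drawn at 1 + k1 r^2 times it, then the intrinsics apply), "cam_to_world" (4x4, takes a point from camera to world coordinates); the wrist camera has in their place "tool_from_camera" (4x4, takes a point from camera to tool coordinates, whose origin is the TCP and whose axes are the tool frame's). Camera axes: x right, y down, z forward; pixel columns grow to the right and rows downward; lengths in m; the calibration is good to about 2 mm. A picture is of the moment at which its call begins: read the wrist's pose just before it.
- sign_off(): hands the job in, once; it reports no verdict.
Trained networks look in a picture, given as the dict that the camera call returned (one of the last four; its "shot" number tells which), for a name from the list of things; names that differ only in an ending like _2 or _b are one class to them, and where a whole thing is asked for, a point or a joint stands for the part that bears it (a point fixed in the world has none). Each returns a list of dicts, best first, with "score" (0 to 1); they miss things now and then, are a little off and sometimes report something else, mostly with a low value. They report only what shows in the picture. A call takes as long as a camera call. They do not tell look-alikes from the thing itself.
- cut_out(name, picture): "pixels" (400x640 bool, what is visible of it) and "extent" ([centre column, centre row, width, height] in pixels, round what is visible of it).
The state is a dict: "time_s": time; "qpos": joint angles; "joint_velocities": joint speeds; "effort": joint torques, N m; "tool_pos": TCP position; "tool_rot": TCP orientation; "force": force on the tool from outside, world axes, zero at the start; "wrist_torque": the same for the moment, N m; "grip_width": finger opening in m.
Only numpy, scipy, OpenCV 4.12 (cv2) and the standard library are available. Lean on these libraries where they do the work, as an engineer would, in place of code of your own. Each camera call takes 0.05 s, during which the arm holds its last target.

### The job

The drive belt is off the herb grinder. Take the steel locking pin out of the pine tool block and stand it in the eye of the sprung take-up arm; with it swing the arm and its tension wheel back against the spring, feel for the hole in the lock plate underneath, and push the pin fully home, so that the arm stays locked back for the new belt once you let go. Go gently: bring the pin down slowly and never force it against the machine, do not let the arm fly back, and leave the other things where they are.

Things in the scene. Friction and masses are not known exactly. Their poses are not given: they have to be found in the camera images.
- pin: Locking pin, all plain steel, 70 to 120 g, loose, upright in one of the two holes of the tool block. Round shaft 10 mm in diameter, 37 mm long, and above it a round knurled knob 24 mm in diameter, 36 mm tall; whole length 73 mm. Origin: centre of the foot; z runs up to the knob. In the block its foot stands 15 mm above the ledge, so the knob is from 52 to 88 mm above the ledge.
- pin_foot (a point): Centre of the pin's foot. The nose is tapered: 6 mm across at the foot, full 10 mm from 3.5 mm up, so it catches 1 to 2 mm deep in the hole's edge and drags before the pin drops; pushed on hard, it rides out again. Shaft, bore and plate are oiled steel (friction about 0.2). A knock or load of more than 40 N between pin and machine would bend or score them: touch down at 10 mm/s or so.
- pin_shoulder (a point): Centre of the flat shoulder under the pin's knob, 37 mm above the foot. Grip the upper half of the knob: with the pin home the shoulder rests on the arm's boss, which is wider than the knob, and the fingertips need room above it.
- block: Pine tool block fixed on the ledge, 46 x 126 mm, 40 mm tall; origin at the centre of its underside, y along its length. Two upright holes, 11.6 mm across, 25 mm deep, 35 mm either side of its centre along y. One holds the locking pin, the other the nut driver; which is which varies.
- machine: Herb grinder, belt and belt cover off: cast base (x -110 to +130, y -210 to +210 mm from the origin; deck 30 mm above the ledge), clamped to the far edge of the ledge. Origin at ledge height; x away from the robot at yaw 0. Mill and hopper at (80, 150) mm, 175 mm tall; grey motor at (80, -150) mm, 196 mm tall. Take-up arm between them, nearer the robot, on its pivot at (-50, -90) mm.
- takeup (a joint): Turn of the take-up arm on its upright pivot, rad. 0: at rest on its stop, wheel away from the robot; grows anticlockwise seen from above as the arm is swung back (wheel towards the robot) against its coil spring, which gives 0.55 N m/rad x (turn + 0.5 rad): 4 N at the eye at rest, 9 N at 0.65 rad. Far stop at 1.0. Let go, it flies back. At rest it points 48 degrees left of the machine's x.
- pivot (a point): On the arm's pivot axis, at the height of the boss's top (72 mm above the ledge). The pivot post and spring reach 84 mm above the ledge. The arm is a flat dark steel bar 26 mm wide, 50 to 58 mm above the ledge.
- eye (a point): Centre of the mouth of the eye: an upright bore, 11.6 mm across, right through, not countersunk, in the arm's round boss (30 mm across, from 50 to 72 mm above the ledge), 70 mm from the pivot. Moves with the arm.
- wheel_hub (a point): Centre of the top of the tension wheel, a flanged aluminium idler 48 mm across, 59 to 80 mm (its bolt 84 mm) above the ledge, on the arm's end 128 mm from the pivot.
- plate_top (a point): On the pivot axis at the height of the top of the lock plate: a flat steel sector, 12 mm thick, top 46 mm above the ledge, under the whole swing of the eye. One through hole, 11.6 mm, 70 mm from the pivot; the fitter sets the plate, so it comes under the eye somewhere from 0.50 to 0.80 rad of arm turn and must be felt for. On the solid plate the pin's shoulder stays 11 mm above the boss.
- driver: Bystander: nut driver with a waisted wooden handle (28 mm across), 102 mm tall, standing in the other hole of the tool block; taller than the pin. Origin at its foot.
- molcajete: Bystander: dark stone molcajete on three stub legs, 184 mm across, 105 mm tall, its pestle lying in it. Origin at the centre of its underside.
- bowl: Bystander: blue glass bowl, 150 mm across, 65 mm tall. Origin at the centre of its underside.
- spoon: Bystander: bamboo spoon 240 mm long, lying on the ledge between robot and grinder. Origin in its middle.
- spanner: Bystander: steel spanner 150 mm long, lying on the ledge in front of the grinder. Origin in its middle.
- clipbox: Bystander: plastic food box with a white clip-on lid, 125 x 175 x 82 mm. Origin at the centre of its underside.
- guard: Bystander: the belt cover of the grinder, a sheet-steel channel 220 x 100 x 55 mm with vent slots, lying on the ledge. Origin at the centre of its underside.
- jar: Bystander: green glass herb jar with a wooden cap, 72 mm across, 110 mm tall. Origin at the centre of its underside.
Things that resemble listed ones, but are neither listed nor needed, are in the scene too. Of the things shaped like the pin, the steel one is meant.

How it is judged:
By the outcome, as a careful person would: the job done as asked, in the order asked, and still so for the second after the job is handed in, with the robot touching nothing.
It also fails if it takes over 67 s, if anything falls off the work surface, if the arm or the gripper's body presses on something with over 40 N, if the wrist force passes 120 N, or if a joint passes its speed limit or range.

## Working session

There is one attempt and no reset: what is moved stays moved. The work goes in short steps, Python scripts to look and compute and a tool call to move; the robot and the scene stay as the last step left them, time stands still between calls to the robot, and variables do not carry over. Pictures are saved under pics/ and viewed, and the job is handed in when it is done.

Besides the shell and the picture viewer there is one more tool, called after "Call:" by a JSON object that holds its "method" and its "body". servo_tool: Moves the arm, as the interface text tells. Its arguments: {"type":"object","properties":{"rows":{"type":"array"},"force":{"type":"number"}},"required":["rows"]}

```bash
ls; mkdir -p pics
cat > h.py <<'E'
import numpy as np, cv2, pickle
from cell import get_obs, read_camera, sign_off, cut_out, finger_overhang
from scipy.spatial.transform import Rotation as R
def T_tool(o):
    T=np.eye(4);T[:3,:3]=R.from_euler('xyz',o['tool_rot'],degrees=True).as_matrix();T[:3,3]=o['tool_pos'];return T
def shot(n):
    o=get_obs();p=read_camera(n)
    p['T']=p['cam_to_world'] if 'cam_to_world' in p else T_tool(o)@p['tool_from_camera']
    pickle.dump(p,open(f'last_{n}.pkl','wb'));return p
def load(n): return pickle.load(open(f'last_{n}.pkl','rb'))
def ray(p,u,v):
    K=np.array(p['intrinsics']);k=p['k1']
    d=np.array([(np.asarray(u,float)-K[0,2])/K[0,0],(np.asarray(v,float)-K[1,2])/K[1,1]])
    s=d.copy()
    for _ in range(20): s=d/(1+k*(s**2).sum(0))
    return s
def pt(p,u,v,z=None):
    s=ray(p,u,v)
    if z is None: z=p['range_z'][np.asarray(v,int),np.asarray(u,int)]
    c=np.stack([s[0]*z,s[1]*z,z*np.ones_like(s[0])],-1)
    return c@p['T'][:3,:3].T+p['T'][:3,3]
def onz(p,u,v,h):
    s=ray(p,u,v);d=p['T'][:3,:3]@np.array([s[0],s[1],1.]);o=p['T'][:3,3]
    return o+d*(h-o[2])/d[2]
def cloud(p):
    v,u=np.mgrid[0:400,0:640]; return pt(p,u.ravel(),v.ravel()).reshape(400,640,3)
def proj(p,X):
    Ti=np.linalg.inv(p['T']);c=Ti[:3,:3]@np.asarray(X)+Ti[:3,3];s=c[:2]/c[2]
    s=s*(1+p['k1']*(s@s));K=np.array(p['intrinsics']);return K[0,0]*s[0]+K[0,2],K[1,1]*s[1]+K[1,2]
E
python3 - <<'E'
from h import *
for n in ['scene','side','wrist']:
    p=shot(n);cv2.imwrite(f'pics/{n}0.png',p['frame'])
    print(n,p['T'].round(3).tolist(),p['k1'],p['intrinsics'])
    for k in ['pin','driver','block','eye','wheel_hub','pivot','machine']:
        for r in cut_out(k,p)[:3]: print(k,round(r['score'],2),np.round(r['extent'],1))
print(get_obs())
E
```

```text
pics
scene [[-0.874, 0.325, -0.36, 0.985], [0.485, 0.586, -0.649, 0.796], [0.0, -0.742, -0.67, 0.951], [0.0, 0.0, 0.0, 1.0]] 0.006359587223451875 [[393.96029865   0.         311.61490194]
 [  0.         393.96029865 195.40126872]
 [  0.           0.           1.        ]]
pin 0.72 [441.6 280.2  10.3  17.7]
driver 0.45 [390.5 258.4  10.6  20. ]
block 0.97 [396.2 279.6  47.8  45.4]
eye 0.55 [263.8 184.9  17.4  20.9]
wheel_hub 0.61 [261.6 186.7  25.3  23.2]
wheel_hub 0.51 [409.1 275.8   7.5   9.8]
pivot 0.65 [262.2 185.4  25.6  21.2]
pivot 0.56 [323.6 179.1  62.6  19.1]
machine 0.73 [259.6 202.1 132.5 117.5]
side [[-0.805, -0.305, 0.508, -0.332], [-0.593, 0.403, -0.698, 1.135], [0.008, -0.863, -0.505, 0.922], [0.0, 0.0, 0.0, 1.0]] -0.10657860577311479 [[420.00722952   0.         310.71022771]
 [  0.         420.00722952 199.33326893]
 [  0.           0.           1.        ]]
pin 0.55 [262.1 256.1   9.4  14.4]
pin 0.54 [271.  277.8   9.4  19.8]
pin 0.27 [308.1 180.7  40.8   9.4]
driver 0.62 [308.6 181.2  38.7   9.5]
driver 0.49 [269.1 238.5   8.3  13.4]
driver 0.2 [314.6 239.2  35.1  13
[... 638 characters left out ...]
.2 281. ]
{'time_s': 1.2, 'qpos': array([ 0.80855386, 18.39097569, -4.01557827, 83.10708633,  1.29546962,
       78.54201348, -3.25904901]), 'joint_velocities': array([-0.09693916, -0.0445712 , -0.08936932,  0.01409377, -0.01085836,
        0.01586883,  0.09199061]), 'effort': array([ 4.16022285e-04, -4.91105855e+01, -4.02233675e-01, -3.12771928e+01,
       -6.34025806e-02,  3.37307097e-02,  3.24275902e-05]), 'tool_pos': array([ 6.50017121e-01, -4.54132574e-05,  2.33601290e-01]), 'tool_rot': array([-33.8354938 ,  89.99388186, -33.83471266]), 'force': array([ 0.06890591,  0.72326169, -0.83125578]), 'wrist_torque': array([0.03382012, 0.01825836, 0.03207707]), 'grip_width': 0.08717423424944931}
```

View pics/scene0.png

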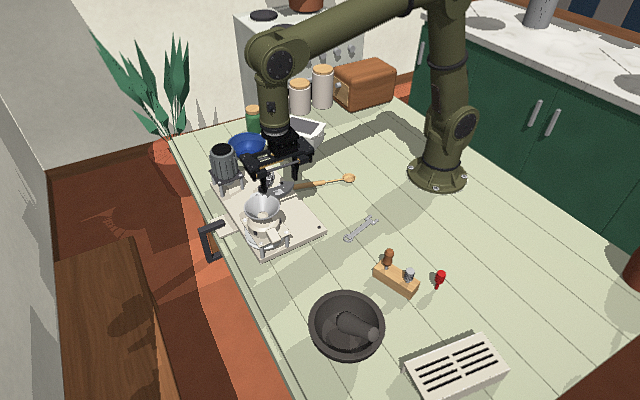

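View pics/side0.png

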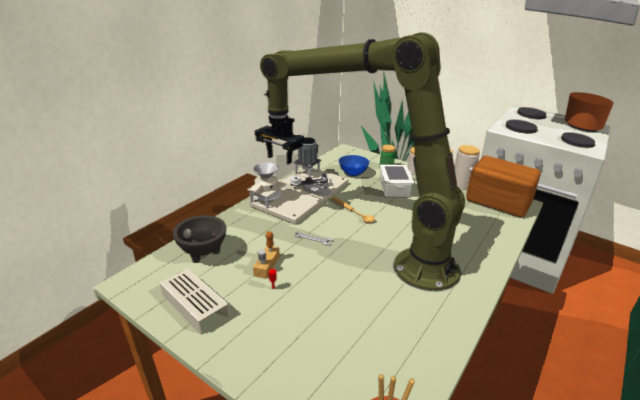

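View pics/wrist0.png

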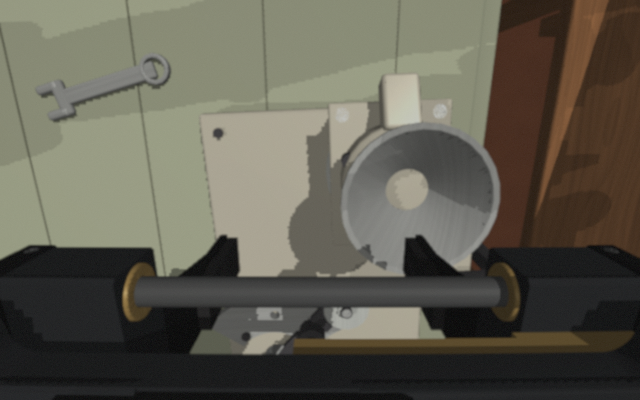

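Run:
```python
from h import *
a=load('scene');b=load('side')
A=cv2.resize(a['frame'][220:320,340:480],None,fx=5,fy=5,interpolation=cv2.INTER_CUBIC)
cv2.imwrite('pics/cropA.png',A)
cv2.imwrite('pics/cropB.png',cv2.resize(b['frame'][215:305,220:360],None,fx=5,fy=5,interpolation=cv2.INTER_CUBIC))
```

```text
(no output)
```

View pics/cropA.png

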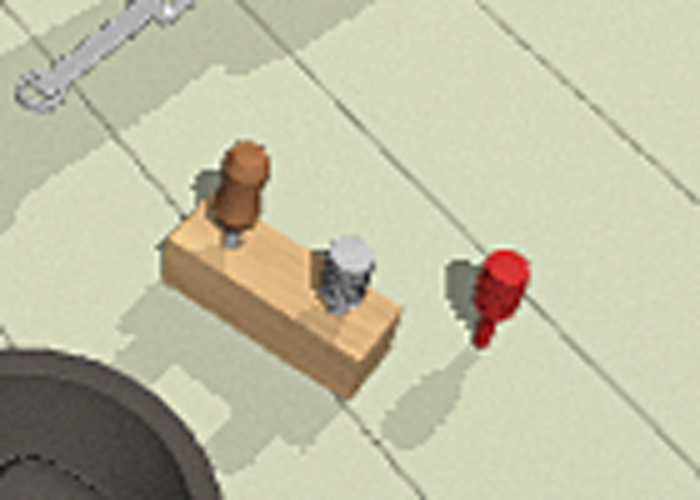

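View pics/cropB.png

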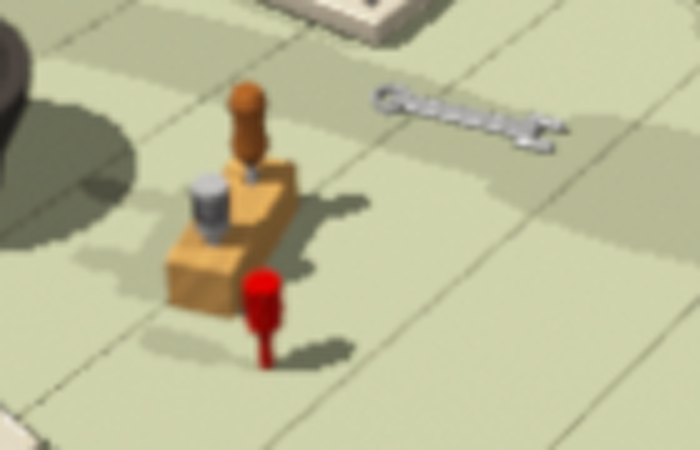

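The scene shows three candidates. The steel pin is in the block at scene (410,272) and side (262,256). The nut driver has a wooden handle and is at (388,258). A red look-alike stands on the ledge at (441,280). The steel pin fits the description, and the crops confirm it. Next I'll measure it.

Run:
```python
from h import *
a=load('scene');b=load('side')
print('pin', onz(a,410.2,270,.088), onz(b,262.2,252,.088))
for p,u,v in((a,410,270),(b,262,252)): print(pt(p,u,v))
C=cloud(a); print(C[262:282,400:418,2].max().round(3))
print('driver top', onz(a,389.5,251,.117), onz(b,269.5,233.5,.117))
# block top corners scene crop
for u,v in((207,195),(400,312),(163,238),(358,362)): print('blk',onz(a,340+u/5,220+v/5,.04).round(4))
# red
print('red',onz(a,441.5,272,.073))
```

```text
pin [0.43471364 0.35191978 0.088     ] [0.43290592 0.34963922 0.088     ]
[0.43505887 0.35155587 0.08780093]
[0.43144562 0.35205957 0.09015625]
0.092
driver top [0.46118777 0.2892825  0.117     ] [0.45457945 0.28698012 0.117     ]
blk [0.452  0.2553 0.04  ]
blk [0.4078 0.3736 0.04  ]
blk [0.4928 0.2684 0.04  ]
blk [0.4493 0.3878 0.04  ]
red [0.35469988 0.39091855 0.073     ]
```

Call:
{"method": "servo_tool", "body": {"rows": [-15,20,0,0,0,-40,55,0,0,0,-70,90,0,0,0,-95,125,0,0,0,-120,160,0,0,0,-145,195,0,0,0,-170,230,0,0,0,-190,260,0,0,0,-208,278,0,0,0,-215,285,0,0,0]}}

```text
time_s: 2.03
tool_pos: [0.4306, 0.2904, 0.2341]
tool_rot: [108.5, 89.9, 109.0]
force: [0.2, 1.1, 0.4]
grip_width: 0.0873
```

Run:
```python
from h import *
for n in ['scene','side','wrist']:
    p=shot(n);cv2.imwrite(f'pics/{n}1.png',p['frame'])
    if n!='wrist': cv2.imwrite(f'pics/crop{n}1.png',cv2.resize(p['frame'][130:280,170:350] if n=='scene' else p['frame'][140:230,235:365],None,fx=4,fy=4,interpolation=cv2.INTER_CUBIC))
o=get_obs();print(o['time_s'],o['tool_pos'],o['force'],load('wrist')['T'].round(3).tolist())
```

```text
2.1833 [0.43513233 0.28488472 0.23381689] [ 0.7213754  -0.47576199 -0.6606944 ] [[1.0, 0.005, 0.001, 0.433], [0.006, -0.959, -0.283, 0.365], [-0.0, 0.283, -0.959, 0.385], [0.0, 0.0, 0.0, 1.0]]
```

View pics/wrist1.png

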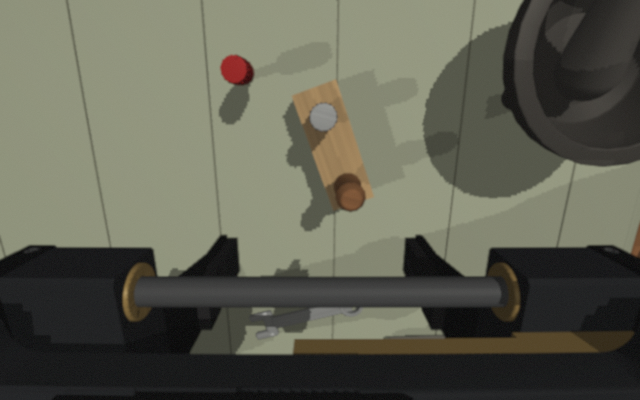

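View pics/cropscene1.png

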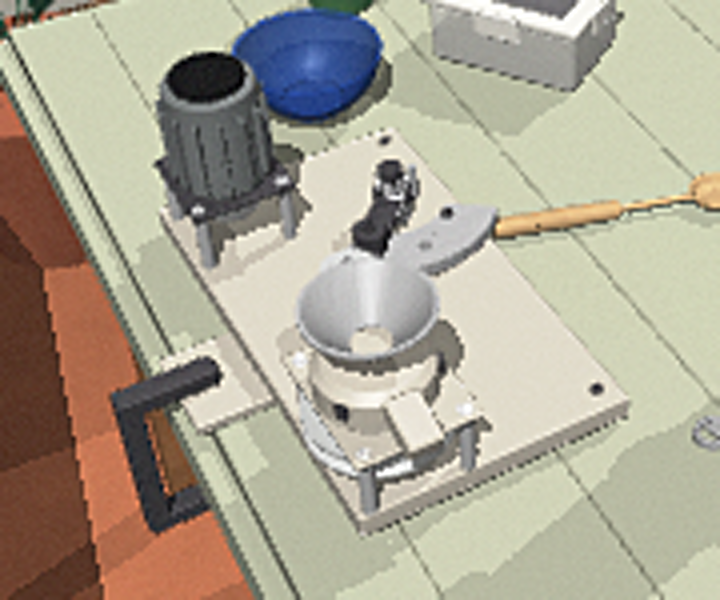

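View pics/cropside1.png

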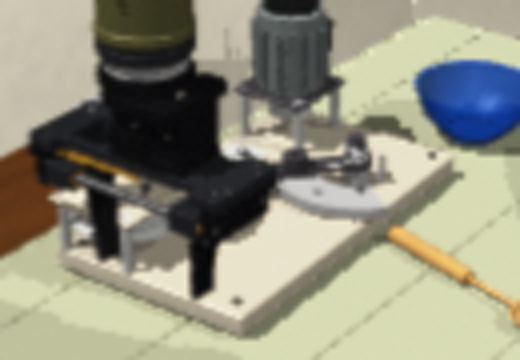

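The wrist view shows the pin's knob top at (323,116), the driver at (350,193) and the red look-alike at (237,69). The scene crop shows the take-up arm, the pale lock plate with dark spots on it, and the deck corners.

Run:
```python
from h import *
w=load('wrist');a=load('scene');b=load('side')
print('pin',onz(w,323,116,.088),pt(w,323,116),pt(w,350,193),pt(w,237,69))
g=cv2.cvtColor(w['frame'],cv2.COLOR_BGR2HSV)
m=(g[...,1]<40)&(g[...,2]>130);m[:95]=0;m[140:]=0;m[:,:300]=0;m[:,350:]=0
v,u=np.nonzero(m);print(u.mean(),v.mean(),np.ptp(u),np.ptp(v))
S=lambda x,y:(170+x/4,130+y/4)
for n,(x,y),h in (('c_near_right(-110,+210)',(630,402),.03),('c_far+y',(365,520),.03),('c(-110,-210)',(388,130),.03),('far-y',(163,215),.03),
  ('plate dark',(446,212),.046),('sm1',(425,245),.046),('pivot',(390,170),.084),('arm boss dark',(373,232),.072)):
    print(n,onz(a,*S(x,y),h).round(4),pt(a,*S(x,y)).round(4))
Z=lambda x,y:(235+x/4,140+y/4)
for n,(x,y),h in (('corner(-110,210)',(243,322),.03),('corner(-110,-210)',(450,155),.03),('pivot',(357,140),.084)):
    print('side',n,onz(b,*Z(x,y),h).round(4))
```

```text
pin [0.43517074 0.35238663 0.088     ] [0.43516922 0.35239697 0.08824526] [0.4575906  0.29233928 0.1182567 ] [0.36036507 0.39118981 0.07381969]
325.2931654676259 114.57913669064749 38 33
c_near_right(-110,+210) [0.5271 0.0736 0.03  ] [ 5.121e-01  5.000e-02 -1.000e-04]
c_far+y [0.7585 0.0804 0.03  ] [0.757  0.0757 0.024 ]
c(-110,-210) [ 0.5489 -0.3444  0.03  ] [ 0.5479 -0.3469  0.028 ]
far-y [ 0.778  -0.3274  0.03  ] [ 0.7771 -0.3321  0.0262]
plate dark [ 0.5607 -0.1901  0.046 ] [ 0.5617 -0.1879  0.048 ]
sm1 [ 0.5959 -0.159   0.046 ] [ 0.5935 -0.1649  0.0404]
pivot [ 0.5967 -0.2239  0.084 ] [ 0.5967 -0.2238  0.0841]
arm boss dark [ 0.6386 -0.1682  0.072 ] [ 0.6388 -0.1678  0.0724]
side corner(-110,210) [0.5162 0.068  0.03  ]
side corner(-110,-210) [ 0.5424 -0.351   0.03  ]
side pivot [ 0.5899 -0.2294  0.084 ]
```

The pin is at (0.435, 0.352), and all three cameras agree. The knob top reads 0.088, as it should. I'll go over it and descend.

Call:
{"method": "servo_tool", "body": {"rows": [0,30,0,0,0,0,60,-10,0,0,0,67,-40,0,0,0,67,-75,0,0,0,67,-105,0,0,0,67,-125,0,0,0,67,-142,0,0,0,67,-152,0,0,0,67,-159,0,0,0,67,-159,0,0], "force": 25}}

```text
time_s: 3.02
tool_pos: [0.4357, 0.3503, 0.0733]
tool_rot: [-126.2, 89.9, -126.4]
force: [0.4, -0.0, 0.2]
grip_width: 0.0869
```

Call:
{"method": "servo_tool", "body": {"rows": [0,0,0,0,0.4,0,0,0,0,0.7,0,0,0,0,0.85,0,0,0,0,1,0,0,0,0,1,0,0,0,0,1,0,0,0,0,1,0,0,0,0,1], "force": 25}}

```text
time_s: 3.68
tool_pos: [0.435, 0.352, 0.0747]
tool_rot: [2.5, 90.0, 2.5]
force: [0.9, -1.6, 0.6]
grip_width: 0.0413
```

Call:
{"method": "servo_tool", "body": {"rows": [0,0,0,0,1,0,0,0,0,1,0,0,0,0,1,0,0,0,0,1,0,0,0,0,1,0,0,0,0,1,0,0,0,0,1], "force": 25}}

```text
time_s: 4.27
tool_pos: [0.435, 0.352, 0.0746]
tool_rot: [-38.8, 90.0, -38.8]
force: [-0.0, 0.0, 0.2]
grip_width: 0.0231
```

Call:
{"method": "servo_tool", "body": {"rows": [0,0,4,0,1,0,0,12,0,1,0,0,24,0,1,0,0,40,0,1,0,0,65,0,1,0,0,95,0,1,0,0,130,0,1,0,0,165,0,1,0,0,190,0,1,0,0,205,0,1]}}

```text
time_s: 5.1
tool_pos: [0.4358, 0.353, 0.2851]
tool_rot: [35.3, 89.6, 35.3]
force: [0.1, -0.9, -0.8]
grip_width: 0.0233
```

Call:
{"method": "servo_tool", "body": {"rows": [3,-15,0,0,1,10,-40,0,0,1,20,-75,0,0,1,30,-110,0,0,1,40,-145,0,0,1,50,-180,0,0,1,60,-215,0,0,1,70,-250,0,0,1,80,-285,0,0,1,90,-320,0,0,1]}}

```text
time_s: 5.93
tool_pos: [0.5251, 0.0304, 0.2812]
tool_rot: [11.0, 89.9, 11.0]
force: [1.1, 0.4, -2.1]
grip_width: 0.0235
```

Call:
{"method": "servo_tool", "body": {"rows": [10,-35,0,0,1,20,-70,0,0,1,30,-105,0,0,1,40,-140,0,0,1,50,-175,0,0,1,60,-210,0,0,1,68,-235,0,0,1,73,-252,0,0,1,75,-262,0,0,1,75,-262,0,0,1]}}

```text
time_s: 6.77
tool_pos: [0.5996, -0.2328, 0.2801]
tool_rot: [-83.3, 89.9, -83.6]
force: [0.3, -0.6, -0.8]
grip_width: 0.0234
```

Call:
{"method": "servo_tool", "body": {"rows": [0,0,0,0,1,0,0,0,0,1,0,0,0,0,1,0,0,0,0,1]}}

```text
time_s: 7.1
tool_pos: [0.6002, -0.2283, 0.28]
tool_rot: [46.0, 90.0, 46.1]
force: [0.1, -0.7, -1.7]
grip_width: 0.0236
```

Run:
```python
from h import *
for n in ['scene','side','wrist']:
    p=shot(n);cv2.imwrite(f'pics/{n}2.png',p['frame'])
o=get_obs();print(o['time_s'],o['tool_pos'],o['force'],o['grip_width'],load('wrist')['T'].round(3).tolist())
a=load('scene');cv2.imwrite('pics/s2.png',cv2.resize(a['frame'][100:240,180:350],None,fx=4,fy=4,interpolation=cv2.INTER_CUBIC))
a=load('side');cv2.imwrite('pics/d2.png',cv2.resize(a['frame'][90:220,240:400],None,fx=4,fy=4,interpolation=cv2.INTER_CUBIC))
```

```text
7.25 [ 0.60008816 -0.22922991  0.27981966] [ 0.04101277 -0.4309606  -0.61499814] 0.023070196342304287 [[1.0, 0.002, 0.0, 0.6], [0.002, -0.959, -0.283, -0.151], [-0.0, 0.283, -0.959, 0.431], [0.0, 0.0, 0.0, 1.0]]
```

View pics/wrist2.png

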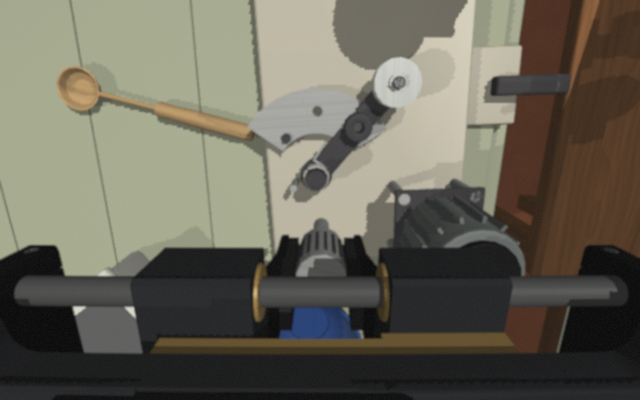

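View pics/s2.png

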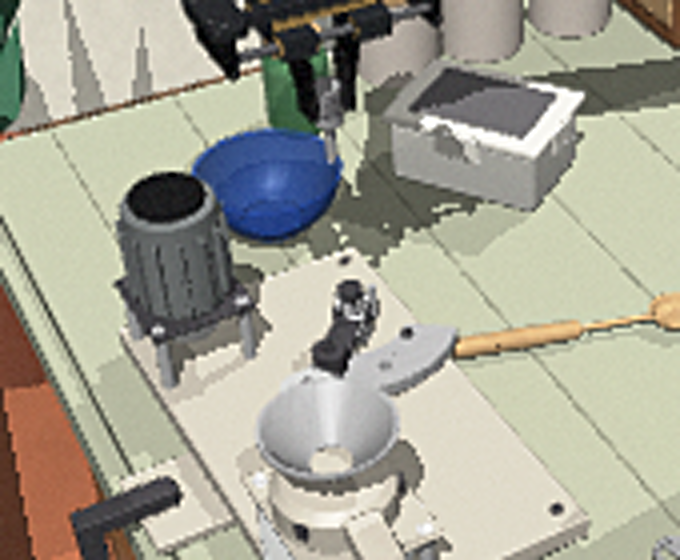

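View pics/d2.png

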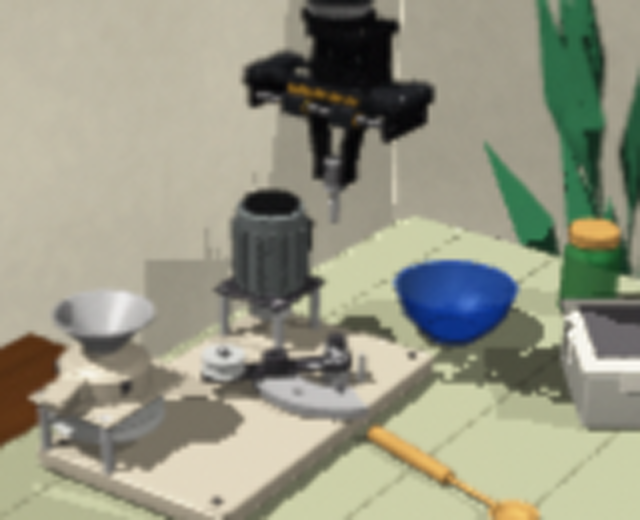

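The wrist view shows the pivot at (316,177), the eye's boss at (358,127) and the wheel hub at (398,82). The plate has dark spots at (317,111) and (287,138), and the gripped pin's foot is at (321,223). I'll crop in and measure.

Run:
```python
from h import *
w=load('wrist')
cv2.imwrite('pics/w2.png',cv2.resize(w['frame'][50:250,240:440],None,fx=4,fy=4,interpolation=cv2.INTER_CUBIC)[:600])
cv2.imwrite('pics/w2b.png',cv2.resize(w['frame'][200:300,270:380],None,fx=6,fy=6,interpolation=cv2.INTER_CUBIC))
```

```text
(no output)
```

View pics/w2.png

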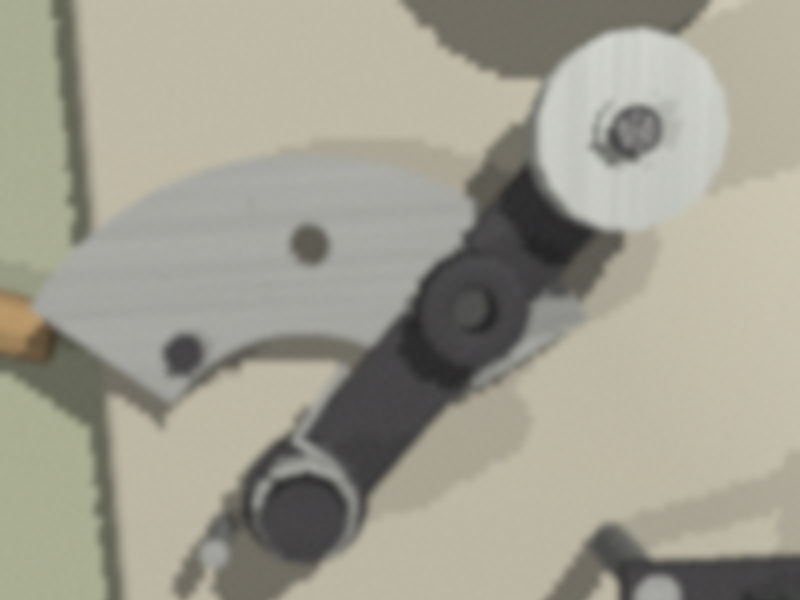

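View pics/w2b.png

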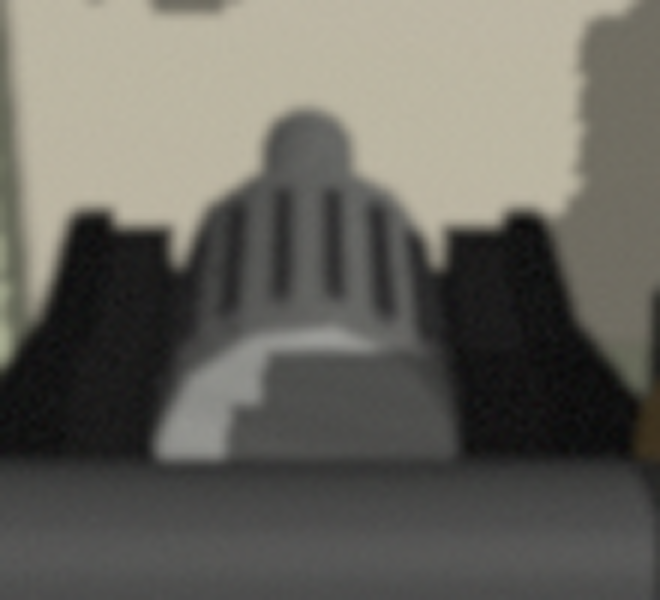

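Run:
```python
from h import *
w=load('wrist');q=lambda x,y:(240+(x+.5)/4-.5,50+(y+.5)/4-.5)
P={}
for n,(x,y),h in (('eye',(474,306),.072),('boss',(473,307),.072),('hole',(309,244),.046),('spot2',(184,354),.046),('pivot',(305,512),.084),('hub',(635,130),.084),('wheel',(632,130),.080)):
    P[n]=onz(w,*q(x,y),h); print(n,P[n].round(4),'depth',pt(w,*q(x,y)).round(4))
for n in ('eye','hole','spot2','wheel','hub'):
    d=(P[n]-P['pivot'])[:2]; print(n,np.hypot(*d).round(4),np.degrees(np.arctan2(d[1],d[0])).round(2))
o=T_tool(get_obs())[:3,3]
for dy in (-.002,0,.002):
    c=[]
    for t in np.linspace(0,2*np.pi,60):
        for r,h in((.003,0),(.005,.0035)):
            c.append(proj(w,o+[r*np.cos(t),dy+r*np.sin(t),-.0597+h]))
    c=np.array(c);print(dy,'top v',c[:,1].min(),'crop y',(c[:,1].min()-200+.5)*6-.5,'u',c[:,0].mean(),'crop x',(c[:,0].mean()-270+.5)*6-.5, np.ptp(c[:,0])*6)
print(o)
```

```text
eye [ 0.6393 -0.1765  0.072 ] depth [ 0.6423 -0.1784  0.0443]
boss [ 0.639  -0.1767  0.072 ] depth [ 0.6418 -0.1786  0.0456]
hole [ 0.5959 -0.1616  0.046 ] depth [ 0.5957 -0.162   0.0298]
spot2 [ 0.5605 -0.1918  0.046 ] depth [ 0.5608 -0.1915  0.0488]
pivot [ 0.5952 -0.2289  0.084 ] depth [ 0.5952 -0.229   0.0834]
hub [ 0.676  -0.1333  0.084 ] depth [ 0.6758 -0.1334  0.0847]
wheel [ 0.6761 -0.1331  0.08  ] depth [ 0.6754 -0.1333  0.0833]
eye 0.0685 49.94
hole 0.0673 89.4
spot2 0.0508 133.06
wheel 0.1254 49.82
hub 0.1252 49.8
-0.002 top v 220.5023121834168 crop y 125.51387310050075 u 320.3733060871696 crop x 304.73983652301774 91.17951510179034
0 top v 217.61244920069242 crop y 108.17469520415455 u 320.3774057045377 crop x 304.76443422722616 91.41559580504054
0.002 top v 214.70748383416753 crop y 90.7449030050052 u 320.3815278793273 crop x 304.7891672759637 91.65263560544008
[ 0.60008816 -0.22922991  0.27981966]
```

The wrist measurements fit the geometry. The eye is 68.5 mm from the pivot (nominal 70), and the arm bears 50°. The through-hole at (309,244) in the crop is about 67–70 mm out at 89.4°, which is about 0.69 rad of arm turn. The other spot is 51 mm out, so it isn't the hole. The pin sits centred in the jaws.

Next I'll hover above the eye and check with the fixed cameras.

Call:
{"method": "servo_tool", "body": {"rows": [15,20,0,0,1,32,43,-5,0,1,39,53,-20,0,1,39,53,-45,0,1,39,53,-72,0,1,39,53,-98,0,1,39,53,-118,0,1,39,53,-130,0,1,39,53,-135,0,1,39,53,-135,0,1]}}

```text
time_s: 8.08
tool_pos: [0.6386, -0.1768, 0.1437]
tool_rot: [167.5, 89.9, 167.5]
force: [-0.4, -0.7, -0.4]
grip_width: 0.0229
```

Call:
{"method": "servo_tool", "body": {"rows": [0,0,0,0,1,0,0,0,0,1,0,0,0,0,1,0,0,0,0,1]}}

```text
time_s: 8.42
tool_pos: [0.6397, -0.1772, 0.1459]
tool_rot: [-12.9, 89.9, -12.9]
force: [-0.1, -0.3, -1.1]
grip_width: 0.0231
```

Run:
```python
from h import *
for n in ['scene','side','wrist']:
    p=shot(n);cv2.imwrite(f'pics/{n}3.png',p['frame'])
o=get_obs();print(o['time_s'],o['tool_pos'],o['force'],o['grip_width'])
for n,X in(('scene',[.639,-.177,.08]),('side',[.639,-.177,.08])):
    a=load(n);u,v=proj(a,X);u,v=int(u),int(v);print(n,u,v)
    cv2.imwrite(f'pics/{n}3c.png',cv2.resize(a['frame'][v-35:v+35,u-45:u+45],None,fx=8,fy=8,interpolation=cv2.INTER_CUBIC))
```

```text
8.5667 [ 0.63920884 -0.17710167  0.1450995 ] [-0.06030096  0.28985729  0.00140767] 0.023217182920301383
scene 261 184
side 308 177
```

View pics/scene3c.png

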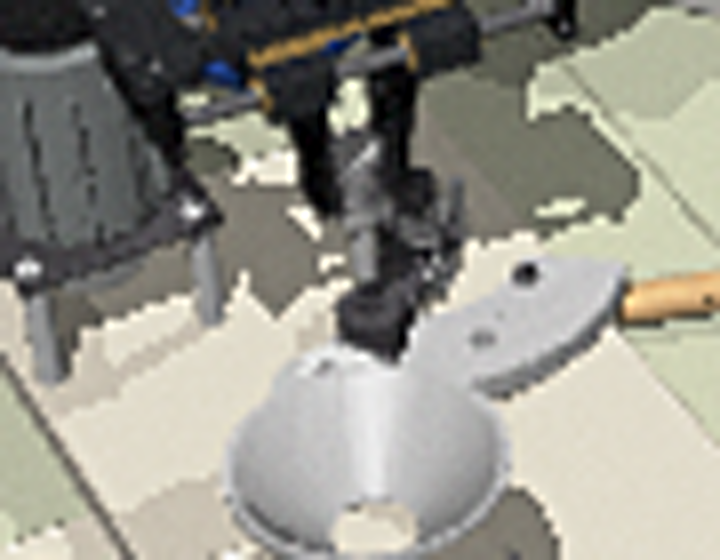

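View pics/side3c.png

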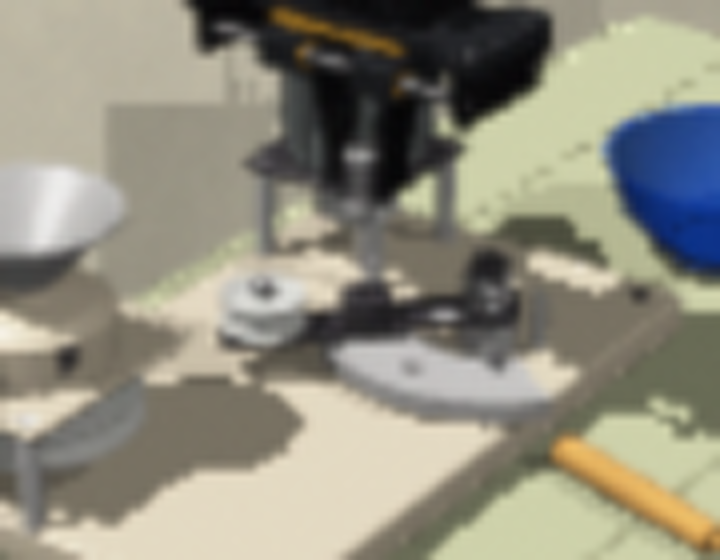

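View pics/wrist3.png

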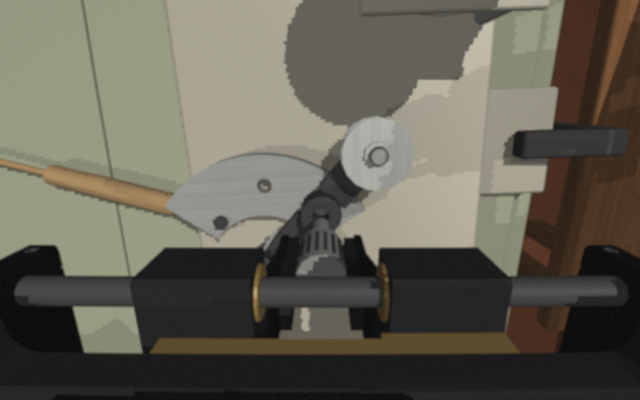

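Run:
```python
from h import *
E=np.array([.639,-.177,0]);
def circ(p,c,r,h): return [proj(p,[c[0]+r*np.cos(t),c[1]+r*np.sin(t),h]) for t in np.linspace(0,2*np.pi,40)]
out=[]
for n in('scene','side','wrist'):
    p=load(n);u,v=[int(x) for x in proj(p,[.639,-.177,.075])]
    hw,hh,f=(16,22,16) if n!='wrist' else (32,44,8)
    I=cv2.resize(p['frame'][v-hh:v+hh,u-hw:u+hw],None,fx=f,fy=f,interpolation=cv2.INTER_CUBIC)
    I=np.clip(I.astype(float)*1.6+15,0,255).astype(np.uint8)
    def dr(pts,c):
        q=np.array([[((x-u+hw)+.5)*f-.5,((y-v+hh)+.5)*f-.5] for x,y in pts]);cv2.polylines(I,[np.int32(q)],False,c,1)
    raw=I.copy()
    dr(circ(p,E,.015,.072),(0,0,255));dr(circ(p,E,.0058,.072),(0,255,255));dr(circ(p,E,.003,.0853),(0,255,0));dr(circ(p,E,.005,.0888),(0,255,0));dr(circ(p,E,.012,.1223),(255,255,0))
    out+= [raw,I] if n!='wrist' else []
    if n=='wrist': cv2.imwrite('pics/ow.png',np.hstack([raw[:600],I[:600]])[:, :1024])
J=np.hstack(out);J=cv2.resize(J,None,fx=.78,fy=.78);cv2.imwrite('pics/o3s.png',J[:, :J.shape[1]//2]);cv2.imwrite('pics/o3d.png',J[:, J.shape[1]//2:])
print(J.shape)
```

```text
(549, 1597, 3)
```

View pics/o3s.png

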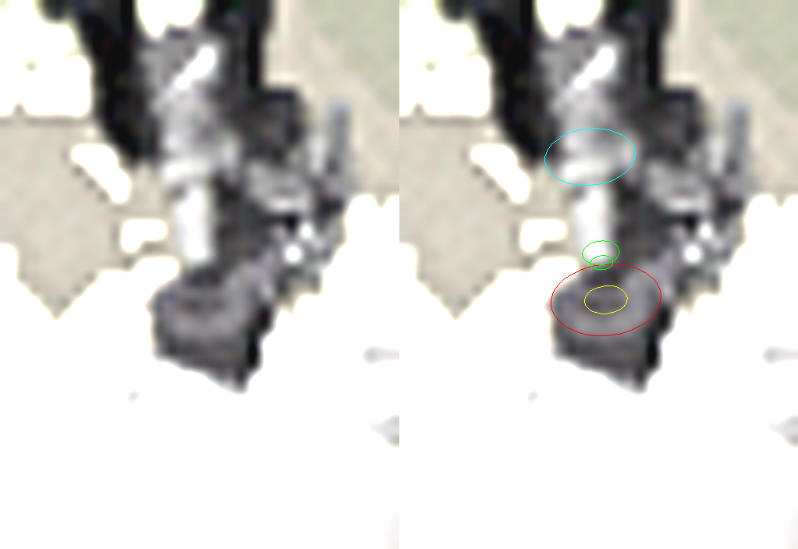

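View pics/o3d.png

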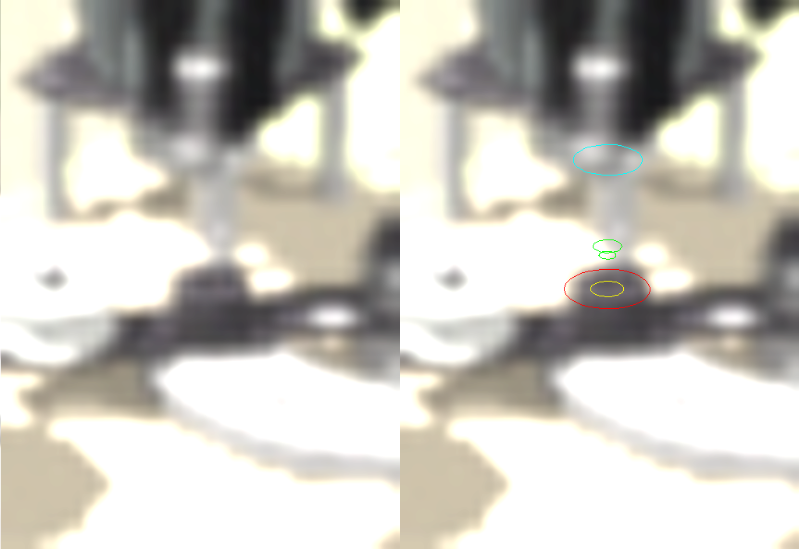

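View pics/ow.png

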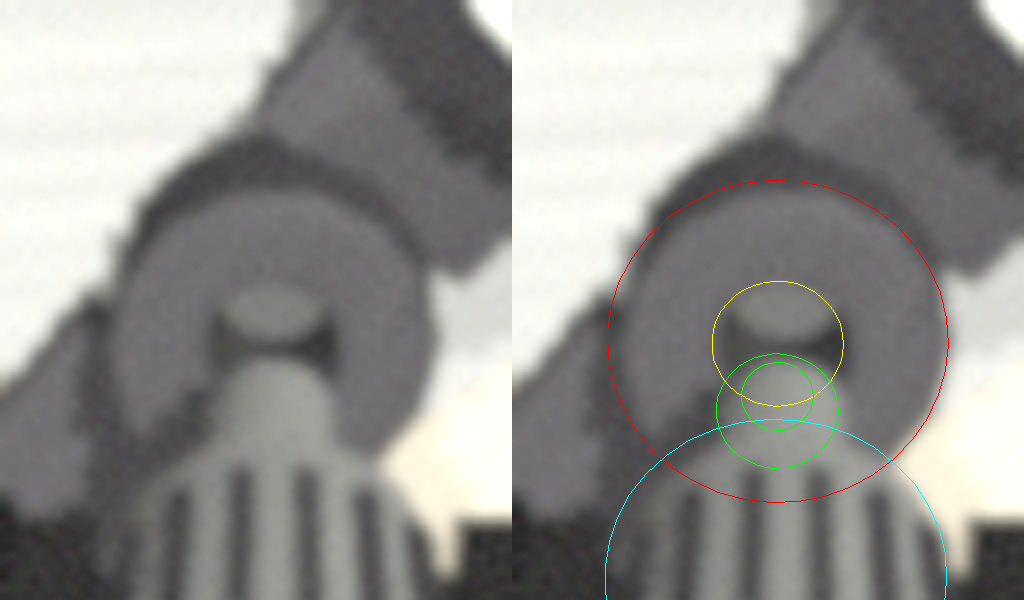

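The wrist view shows the pin's foot centred on the eye to within about 0.5 mm. The coarse side view suggests up to 2–3 mm, but the wrist view is far sharper, so I'll go by that. I'll lower slowly and watch the force.

Call:
{"method": "servo_tool", "body": {"rows": [0,0,-2,0,1,0,0,-4,0,1,0,0,-6,0,1,0,0,-8,0,1,0,0,-9,0,1,0,0,-10,0,1,0,0,-10.8,0,1,0,0,-11.6,0,1,0,0,-11.6,0,1]}}

```text
time_s: 9.32
tool_pos: [0.6389, -0.177, 0.1328]
tool_rot: [176.2, 90.0, 176.2]
force: [-0.3, -0.4, -0.7]
grip_width: 0.0237
```

Call:
{"method": "servo_tool", "body": {"rows": [0,0,-0.8,0,1,0,0,-1.6,0,1,0,0,-2.4,0,1,0,0,-3.2,0,1,0,0,-4,0,1,0,0,-4,0,1]}}

```text
time_s: 9.82
tool_pos: [0.6389, -0.177, 0.1288]
tool_rot: [172.7, 90.0, 172.7]
force: [-0.1, -0.2, -1.1]
grip_width: 0.0232
```

Call:
{"method": "servo_tool", "body": {"rows": [0,0,-0.8,0,1,0,0,-1.6,0,1,0,0,-2.4,0,1,0,0,-3.2,0,1,0,0,-4,0,1,0,0,-4.8,0,1,0,0,-5.6,0,1,0,0,-6.4,0,1]}}

```text
time_s: 10.48
tool_pos: [0.639, -0.177, 0.1225]
tool_rot: [-35.4, 90.0, -35.4]
force: [-1.0, 0.4, -1.0]
grip_width: 0.0235
```

Call:
{"method": "servo_tool", "body": {"rows": [0,0,-0.8,0,1,0,0,-1.6,0,1,0,0,-2.4,0,1,0,0,-3.2,0,1,0,0,-4,0,1,0,0,-4.8,0,1,0,0,-5.6,0,1,0,0,-6.4,0,1,0,0,-7.2,0,1,0,0,-8,0,1]}}

```text
time_s: 11.32
tool_pos: [0.639, -0.177, 0.1145]
tool_rot: [-31.0, 90.0, -31.0]
force: [-0.0, 0.2, 0.1]
grip_width: 0.0232
```

Run:
```python
from h import *
p=shot('wrist');cv2.imwrite('pics/w5.png',p['frame'][80:360,160:480])
o=get_obs();print(o['time_s'],o['tool_pos'],o['force'],o['wrist_torque'])
```

```text
11.3667 [ 0.63890717 -0.1770009   0.11431745] [-0.22512691 -0.43980575 -0.81197486] [0.03062765 0.03913604 0.01413648]
```

View pics/w5.png

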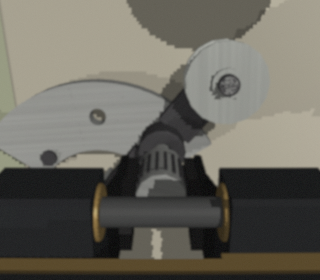

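The pin is 17 mm into the eye with no load. I'll firm the grip, lower it to about 4 mm above the plate, then swing along the arc.

Call:
{"method": "servo_tool", "body": {"rows": [0,0,-0.8,0,1,0,0,-1.6,0,1,0,0,-2.4,0,1,0,0,-3.2,0,1,0,0,-4,0,1,0,0,-4.8,0,1,0,0,-4.8,0,1], "force": 45}}

```text
time_s: 11.95
tool_pos: [0.6389, -0.177, 0.1096]
tool_rot: [167.8, 90.0, 167.8]
force: [-0.1, -0.5, -0.8]
grip_width: 0.023
```

Call:
{"method": "servo_tool", "body": {"rows": [-0.9,0.7,0,0,1,-1.9,1.5,0,0,1,-3.9,3,0,0,1,-5.9,4.4,0,0,1,-7.9,5.7,0,0,1,-10,7,0,0,1,-12.1,8.2,0,0,1,-14.3,9.3,0,0,1,-14.3,9.3,0,0,1]}}

```text
time_s: 12.7
tool_pos: [0.6256, -0.1682, 0.1107]
tool_rot: [-21.7, 89.8, -21.7]
force: [4.5, -2.8, -0.8]
grip_width: 0.023
```

Call:
{"method": "servo_tool", "body": {"rows": [-2.2,1,0,0,1,-4.5,2,0,0,1,-6.8,2.9,0,0,1,-9.1,3.7,0,0,1,-11.4,4.4,0,0,1,-13.8,5,0,0,1,-16.1,5.5,0,0,1,-18.5,6,0,0,1,-21,6.4,0,0,1,-21,6.4,0,0,1]}}

```text
time_s: 13.53
tool_pos: [0.6061, -0.1617, 0.1113]
tool_rot: [-11.7, 89.6, -11.7]
force: [7.8, -2.8, -1.3]
grip_width: 0.0227
```

Run:
```python
from h import *
p=shot('wrist');cv2.imwrite('pics/w6.png',cv2.resize(p['frame'][100:300,220:420],None,fx=3,fy=3))
o=get_obs();print(o['time_s'],o['tool_pos'],o['force'],o['wrist_torque'],o['tool_rot'])
```

```text
13.5833 [ 0.6062006  -0.16174378  0.11130007] [ 7.39686676 -1.78294074 -1.646357  ] [-0.77120067 -1.88842861 -0.05376171] [-11.91830197  89.61040586 -11.91267756]
```

View pics/w6.png

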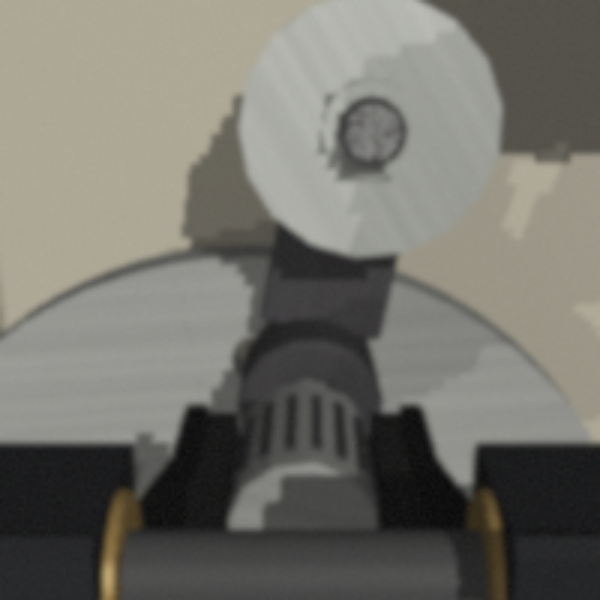

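The arm is at about 0.52 rad and the spring load is about 7.6 N, as expected. I'll lower slowly to touch the plate.

Call:
{"method": "servo_tool", "body": {"rows": [0,0,-0.8,0,1,0,0,-1.6,0,1,0,0,-2.4,0,1,0,0,-3.2,0,1,0,0,-4,0,1,0,0,-4.6,0,1,0,0,-4.6,0,1]}}

```text
time_s: 14.17
tool_pos: [0.6068, -0.1618, 0.1071]
tool_rot: [-12.0, 89.5, -12.0]
force: [6.9, -1.4, -0.9]
grip_width: 0.023
```

Call:
{"method": "servo_tool", "body": {"rows": [0,0,-0.6,0,1,0,0,-1.2,0,1,0,0,-1.8,0,1,0,0,-1.8,0,1]}}

```text
time_s: 14.5
tool_pos: [0.6069, -0.1619, 0.1055]
tool_rot: [-12.3, 89.5, -12.3]
force: [7.2, -3.2, 0.8]
grip_width: 0.0228
```

Call:
{"method": "servo_tool", "body": {"rows": [0,0,-0.5,0,1,0,0,-1,0,1,0,0,-1.5,0,1,0,0,-1.5,0,1]}}

```text
time_s: 14.83
tool_pos: [0.6074, -0.162, 0.1053]
tool_rot: [-11.9, 89.5, -11.9]
force: [6.4, -2.5, 6.7]
grip_width: 0.0227
```

Contact: Fz rises to 6.7 N with the foot at z≈0.0456, which is the plate top. I'll drag gently along the arc.

Call:
{"method": "servo_tool", "body": {"rows": [-1.2,0.2,0,0,1,-2.4,0.3,0,0,1,-3.6,0.4,0,0,1,-4.8,0.5,0,0,1,-4.8,0.5,0,0,1]}}

```text
time_s: 15.25
tool_pos: [0.6035, -0.1615, 0.1054]
tool_rot: [-11.1, 89.3, -11.1]
force: [8.7, -2.5, 4.4]
grip_width: 0.0231
```

Call:
{"method": "servo_tool", "body": {"rows": [-0.8,0,0,0,1,-1.6,0.1,0,0,1,-2.4,0.1,0,0,1,-2.4,0.1,0,0,1]}}

```text
time_s: 15.58
tool_pos: [0.6013, -0.1613, 0.1054]
tool_rot: [-10.5, 89.3, -10.4]
force: [8.7, -3.0, 3.4]
grip_width: 0.0231
```

Call:
{"method": "servo_tool", "body": {"rows": [-0.8,-0.1,-0.2,0,1,-1.6,-0.2,-0.4,0,1,-2.4,-0.3,-0.4,0,1,-2.4,-0.3,-0.4,0,1]}}

```text
time_s: 15.92
tool_pos: [0.5993, -0.1612, 0.1052]
tool_rot: [-7.8, 89.3, -7.8]
force: [9.2, -1.8, 3.4]
grip_width: 0.0228
```

Call:
{"method": "servo_tool", "body": {"rows": [-0.7,0,0,0,1,-1.4,0,-0.1,0,1,-2,0,-0.2,0,1,-2,0,-0.2,0,1]}}

```text
time_s: 16.25
tool_pos: [0.5966, -0.1609, 0.1042]
tool_rot: [-6.9, 89.4, -6.8]
force: [9.6, -1.7, 0.8]
grip_width: 0.023
```

It dropped 1 mm and Fz fell to 0.8 N, so the nose is catching the hole's edge. I'll nudge on with light down pressure.

Call:
{"method": "servo_tool", "body": {"rows": [-0.5,0,-0.4,0,1,-1,0,-0.8,0,1,-1,0,-1.2,0,1,-1,0,-1.2,0,1]}}

```text
time_s: 16.58
tool_pos: [0.5956, -0.1609, 0.1027]
tool_rot: [-6.7, 89.4, -6.7]
force: [8.9, -1.3, 0.5]
grip_width: 0.0231
```

Call:
{"method": "servo_tool", "body": {"rows": [0,0,-0.8,0,1,0,0,-1.6,0,1,0,0,-2.4,0,1,0,0,-2.4,0,1]}}

```text
time_s: 16.92
tool_pos: [0.5955, -0.1609, 0.1002]
tool_rot: [-7.1, 89.4, -7.0]
force: [10.1, -1.5, 1.1]
grip_width: 0.0229
```

Call:
{"method": "servo_tool", "body": {"rows": [0,0,-0.8,0,1,0,0,-1.6,0,1,0,0,-2.4,0,1,0,0,-3.2,0,1,0,0,-4,0,1,0,0,-4,0,1]}}

```text
time_s: 17.42
tool_pos: [0.5956, -0.1609, 0.0962]
tool_rot: [-7.3, 89.4, -7.3]
force: [8.6, -2.3, 0.1]
grip_width: 0.023
```

Call:
{"method": "servo_tool", "body": {"rows": [0,0,-0.6,0,1,0,0,-1.2,0,1,0,0,-1.8,0,1,0,0,-1.8,0,1]}}

```text
time_s: 17.75
tool_pos: [0.5956, -0.161, 0.0947]
tool_rot: [-7.4, 89.4, -7.4]
force: [10.0, -2.2, 1.0]
grip_width: 0.0233
```

Call:
{"method": "servo_tool", "body": {"rows": [0,0,-0.5,0,1,0,0,-1,0,1,0,0,-1.5,0,1,0,0,-1.5,0,1]}}

```text
time_s: 18.08
tool_pos: [0.596, -0.161, 0.0946]
tool_rot: [-6.6, 89.3, -6.6]
force: [7.8, -2.3, 8.2]
grip_width: 0.0229
```

The pin is seated: z has stopped at the home height with Fz at 8 N. I'll ease the side load over to the plate before letting go.

Call:
{"method": "servo_tool", "body": {"rows": [0.8,0,0,0,1,1.6,0,0,0,1,2.4,0,0.2,0,1,3.2,0,0.4,0,1,4,0,0.5,0,1,4,0,0.5,0,1]}}

```text
time_s: 18.58
tool_pos: [0.5969, -0.1611, 0.0945]
tool_rot: [-7.5, 89.7, -7.5]
force: [1.0, -0.2, 11.5]
grip_width: 0.0233
```

Call:
{"method": "servo_tool", "body": {"rows": [0.3,0,0.7,0,1,0.6,0,1.4,0,1,0.6,0,1.6,0,1,0.6,0,1.6,0,1]}}

```text
time_s: 18.92
tool_pos: [0.5968, -0.1611, 0.0945]
tool_rot: [-8.4, 89.8, -8.4]
force: [2.1, -2.0, 7.4]
grip_width: 0.0229
```

Call:
{"method": "servo_tool", "body": {"rows": [0,0,0,0,0.7,0,0,0,0,0.65,0,0,0,0,0.6,0,0,0,0,0.5,0,0,0,0,0.4,0,0,0,0,0.4,0,0,0,0,0.4]}}

```text
time_s: 19.5
tool_pos: [0.5951, -0.1608, 0.0919]
tool_rot: [166.2, 89.9, 166.2]
force: [-0.5, -1.3, -0.1]
grip_width: 0.0495
```

Call:
{"method": "servo_tool", "body": {"rows": [0,0,3,0,0.4,0,0,8,0,0.4,0,0,16,0,0.4,0,0,28,0,0.4,0,0,45,0,0.4,0,0,70,0,0.4,0,0,100,0,0.4,0,0,130,0,0.4,0,0,155,0,0.4,0,0,170,0,0.4]}}

```text
time_s: 20.33
tool_pos: [0.597, -0.1614, 0.2679]
tool_rot: [-11.3, 89.6, -11.3]
force: [-0.0, -0.6, 0.6]
grip_width: 0.0524
```

Call:
{"method": "servo_tool", "body": {"rows": [-5,-15,0,0,0.4,-10,-40,0,0,0.4,-10,-65,0,0,0.4,-10,-80,0,0,0.4,-10,-80,0,0,0.4,-10,-80,0,0,0.4]}}

```text
time_s: 20.83
tool_pos: [0.5856, -0.2418, 0.2636]
tool_rot: [-6.7, 89.9, -6.8]
force: [-0.3, 0.7, 0.8]
grip_width: 0.0522
```

Run:
```python
from h import *
for n in ['scene','side','wrist']:
    p=shot(n);cv2.imwrite(f'pics/{n}9.png',p['frame'])
o=get_obs();print(o['time_s'],o['tool_pos'],o['force'])
p=load('side');cv2.imwrite('pics/side9c.png',cv2.resize(p['frame'][150:210,270:360],None,fx=8,fy=8,interpolation=cv2.INTER_CUBIC))
p=load('wrist');cv2.imwrite('pics/wrist9c.png',cv2.resize(p['frame'][40:240,220:420],None,fx=3,fy=3,interpolation=cv2.INTER_CUBIC))
```

```text
20.9833 [ 0.58629135 -0.23908175  0.26299164] [0.08203429 0.40410564 0.41680335]
```

View pics/wrist9c.png

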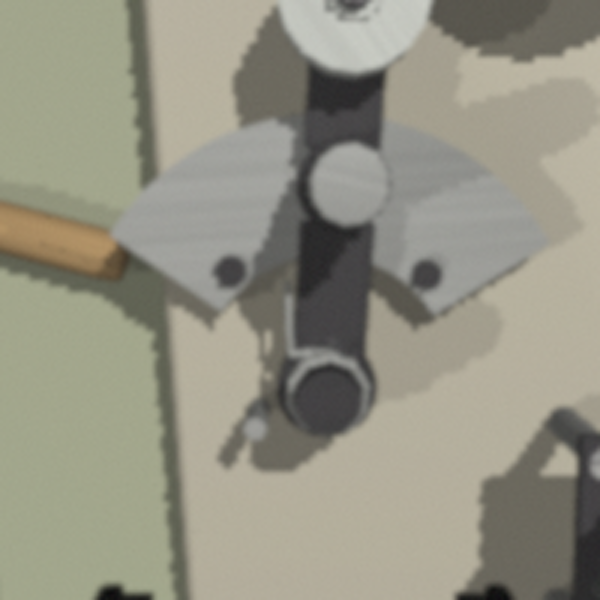

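View pics/side9c.png

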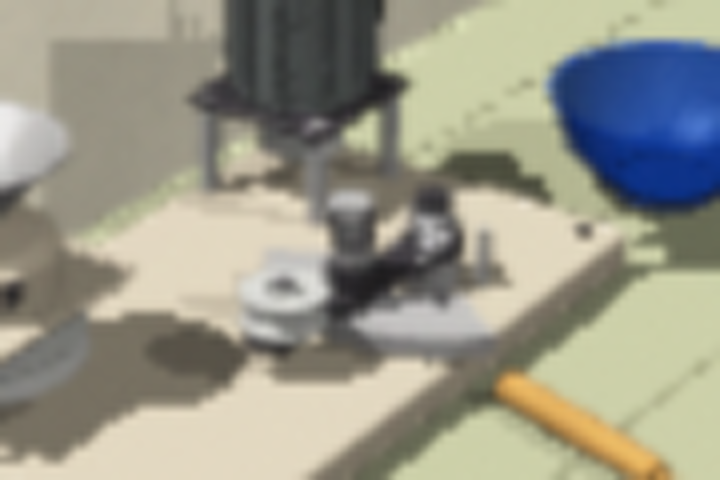

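View pics/scene9.png

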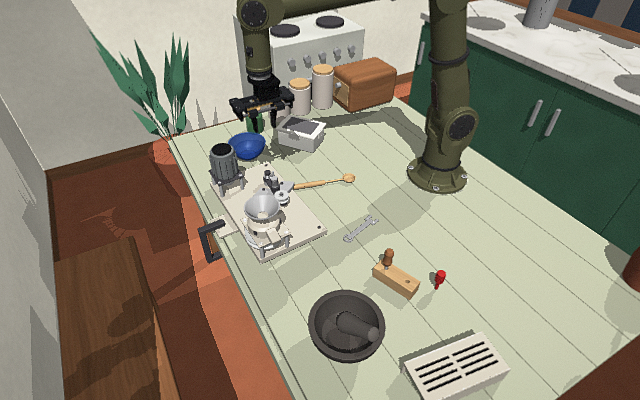

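The arm stays locked back. The knob top is at (348,184) in the wrist crop, with the knob sitting on the boss. The driver and the red look-alike haven't moved. I'll check the knob height, which should be 0.108.

Run:
```python
from h import *
w=load('wrist');C=cloud(w);cu,cv=int(220+348/3),int(40+184/3)
print('knob top z',np.median(C[cv-6:cv+7,cu-6:cu+7,2]),np.ptp(C[cv-6:cv+7,cu-6:cu+7,2]), C[cv,cu])
b=C[int(40+388/3)-4:int(40+388/3)+4,int(220+325/3)-4:int(220+325/3)+4]; print('pivot',np.median(b.reshape(-1,3),0))
```

```text
knob top z 0.10816714636626912 0.0037853619372877345 [ 0.599732   -0.16151649  0.10815611]
pivot [ 0.59326045 -0.22620243  0.08358108]
```

The knob top reads 0.108, so the pin is fully home. The robot is clear, so I'll hand the job in.

```bash
python3 -c "
from cell import *
print(sign_off())"
```

```text
the job is handed in; nothing more can be done
None
```

The take-up arm is locked back at about 0.65 rad with the steel pin fully home, and I've handed the job in. It took about 21 s of the 67 s allowed.

- **Pin and eye:** I took the steel pin from the tool block and left the red look-alike alone. I lowered it into the eye without measurable load.
- **Swing and search:** I swung the arm back along its arc against the spring load, which rose to about 10 N. Just past 0.5 rad I touched the plate at up to 7 N and dragged the pin until the nose dropped into the hole. Then I pushed it down to the shoulder.
- **Letting go:** I eased the spring load onto the plate before opening the fingers. Readings while setting and unloading the pin peaked at about 11.5 N, well under the 40 N limit.

**Last checks:**
- The knob top measured 0.1082 m, against 0.108 m for a pin fully home.
- The arm was still swung back with the gripper well clear.
- The driver and the red look-alike were still in place, and nothing else in view looked moved.

**Disagreement:** Before the pin went in, the coarse side view suggested it was 2–3 mm off the eye, while the wrist camera showed it centred. I went by the wrist camera, and the pin went in cleanly.

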